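Heft two spray-glue cans and hold out the fuller one over the foam gear

ROBOT

A 6-joint arm with a two-finger parallel gripper is mounted at the origin on the work surface. World frame = base frame: x ahead of the robot, y to its left, z up, the work surface at z = 0. Lengths are in m, angles in degrees, forces in N, time in s.
With the tool pointing down it reaches from about 0.25 to 0.725 m from the base axis. Payload 9.7 kg.
Tool frame: the origin (TCP) lies between the finger pads; the fingertips stand 25 mm ahead of it and the grasp point (between the pads) lies 6 mm ahead of it; z points along the fingers, y is the line along which they close (so a half turn about z gives the same grasp; the last joint's range is limited). The gripper opens to 85 mm and grips with 20 to 120 N. Pads are 22 mm wide; open, the fingers measure 114 mm over their backs; the gripper's body (76 mm by 85 mm) begins 54 mm behind the grasp point. The pads swing forward as they close: fully open they stand 13 mm farther back than shut.
Start: joints at [72.25, 4.979, 10.078, 95.1, 0, 90], TCP at [0.168, 0.524, 0.236] pointing down, gripper open.
Joint ranges: [-179.16, 179.16], [-48.56, 103.87], [-65.8, 70.77], [-126.05, 130.52], [-82.76, 87.17], [-180, 180]. Speed limits (degrees/s): [127.2, 127.2, 147.25, 180, 180, 180].

INTERFACE

Orientations are given as [roll, pitch, yaw] about the fixed x, y, z axes, in that order (R = Rz(yaw) Ry(pitch) Rx(roll)).
In Python, from workcell import bot gives the robot as it stands. The module is installed in compiled form; this text tells all that it offers.
- The arm moves only by the shell command python3 -m pendant FILE [FORCE], which reads ROWS from the file FILE. ROWS is a JSON object whose key "deltas" holds a list of rows, 1 to 5 of them, each of 5 numbers: dx, dy, dz in m, then a turn about the tool's z in degrees, then the finger opening in m; each row is the pose to reach, as a shift and turn from the pose commanded when the command began, along the tool's axes at that moment; what a row does not reach only later rows make up. A row lasts 1/12 s, in which the tool goes at most 0.0417 m and 7.16 degrees, less where a joint would pass 70% of its speed; a pose out of reach is approached as far as the arm can. The fingers move at their own pace and stop on an object; FORCE is the grip in N (left out, the last holds). Time passes only in rows, so rows that do not move let the fingers close. It prints the time, the measured TCP pose, the force, the opening and the grip force at its end. Input that does not fit is refused with a message, and nothing moves.
- bot.get_obs(): the state, without advancing time (a new reading comes with each control period).
- bot.camera(name): name is "scene" or "top" or "wrist"; returns the picture (400x640x3 uint8, blue, green, red); there is no depth.
- bot.camera_info(name): a dict with "mtx" (3x3 intrinsics, pixels), "k1" (the pictures are not rectified: a ray, as slopes to the right and down, at radius r is drawn at 1 + k1 r^2 times it, then the intrinsics apply), "extrinsics" (4x4, takes a point from camera to world coordinates). Camera axes: x right, y down, z forward; pixel columns grow to the right and rows downward; lengths in m; the calibration is good to about 2 mm. A picture is of the moment at which its call begins: read the wrist's pose just before it. camera_info takes no time and is no camera call; for the wrist camera it gives the pose at the moment of the call.
- bot.job_done(): hands the job in; it is judged then, once.
The state is a dict: "time": time; "q": joint angles; "qd": joint speeds; "joint_efforts": joint torques, N m; "ee_pos": TCP position; "tcp_rot": TCP orientation; "wrist_force": force on the tool from outside, world axes, zero at the start; "torque": the same for the moment, N m; "opening": finger opening in m; "grasp_force": force on a finger pad.
Only numpy, scipy, OpenCV 4.12 (cv2) and the standard library are available. Lean on these libraries where they do the work, as an engineer would, in place of code of your own. Each camera call takes 0.05 s, during which the arm holds its last target. There are 200 camera calls.

TASK

Two look-alike cans of spray adhesive stand on the workshop bench and one of them is nearly spent. Lift each in turn to feel which is heavier, stand the lighter one back upright on the bench, and bring the heavier one upright to the foam gear. Finish while still holding it in the gripper, still and upright, a few centimetres above the gear's hub and touching nothing else; do not tip either can over or disturb the gear, pail, tape roll or brush.

Things in the scene. Friction and masses are not known exactly. Their poses are not given: they have to be found in the camera images.
- can_a: one of two look-alike aerosol cans, upright, white with a blue label band: straight round wall 53 mm in diameter from the base to 165 mm, dome to 175 mm, white nozzle 15 mm wide with its top at 190 mm. Origin: centre of the underside; z up. Grip the top 35 mm of the straight wall from above to keep the gripper's body clear of the nozzle; 20 to 40 N carries either can.
- can_b: the other can, exactly like can_a in shape, size and looks; origin and axes as for can_a. One of the two is nearly spent (80 to 120 g), the other fuller (260 to 380 g); which one it is changes and cannot be seen. The cans stand at least 100 mm apart.
- gear: prop gear wheel of hard white foam with brown cardboard on its 20 teeth, flat and loose on the bench, 0.6 kg: 290 mm over the tooth tips, 50 mm high, with a round brown cardboard hub disc (60 mm in diameter) standing up in its middle to 64 mm. Origin: centre of the underside; z up.
- gear_hub (a point): centre of the hub's top face, 64 mm above the bench; z up.
- pail: bystander: small white open pail with a little dried plaster in it and a wire bail hanging at its side, 118 mm in diameter, 110 mm high; origin at the centre of its underside.
- tape: bystander: roll of masking tape lying flat, 104 mm in diameter, 48 mm high; origin at the centre of its underside.
- brush: bystander: flat paint brush lying on the bench, about 200 mm long, under 30 mm high; origin at its middle, underside.
- table: the bench: flat top 1.3 x 1.7 m at height 0 (origin: centre of the top), on which everything stands; it does not move.
Things that resemble listed ones, but are neither listed nor needed, are in the scene too. What is shaped like the can_b but yellow is not meant.

How it is judged (in metres and radians):
On the way, in this order (a step that is already met when the one before it is completed fails the run):
1. the lighter can has been lifted in the gripper, its base over 25 mm up, while the heavier one stands on the bench (a can that presses on the bench with over 1.9 N is the heavier) (((height (world z) of can_a above 0.025 m and contact force between can_a and the fingers above 0.3 N and height (world z) of can_b below 0.005 m and contact force between can_b and table above 1.9 N) or (height (world z) of can_b above 0.025 m and contact force between can_b and the fingers above 0.3 N and height (world z) of can_a below 0.005 m and contact force between can_a and table above 1.9 N))), for 0.3 s.
2. the lighter can stands upright on the bench again and is let go (((height (world z) of can_a below 0.005 m and angle between can_a's own z axis and vertical below 0.05 rad and contact force between can_a and the fingers below 0.05 N and linear speed of can_a below 0.02 m/s and contact force between can_a and table between 0.3 and 1.9 N) or (height (world z) of can_b below 0.005 m and angle between can_b's own z axis and vertical below 0.05 rad and contact force between can_b and the fingers below 0.05 N and linear speed of can_b below 0.02 m/s and contact force between can_b and table between 0.3 and 1.9 N))), for 0.2 s.
At the end, for the whole second after the job is handed in: Heavier can still gripped, at rest, upright within 0.15 rad, axis within 40 mm of the hub centre, base 15 to 150 mm above the hub, touching neither gear nor other can; lighter can upright (0.05 rad) and untouched on the bench; gear moved under 20 mm (((contact force between can_a and the fingers above 0.5 N and z of can_a in the frame of gear_hub between 0.015 and 0.15 m and horizontal distance between can_a and gear_hub below 0.04 m and angle between can_a's own z axis and vertical below 0.15 rad and linear speed of each of can_a, can_b below 0.02 m/s and contact force between can_a and gear below 0.05 N and contact force between can_a and can_b below 0.05 N and contact force between can_b and the arm below 0.05 N and height (world z) of can_b below 0.005 m and angle between can_b's own z axis and vertical below 0.05 rad and contact force between can_b and the fingers below 0.05 N and contact force between can_b and table between 0.3 and 1.9 N) or (contact force between can_b and the fingers above 0.5 N and z of can_b in the frame of gear_hub between 0.015 and 0.15 m and horizontal distance between can_b and gear_hub below 0.04 m and angle between can_b's own z axis and vertical below 0.15 rad and linear speed of each of can_b, can_a below 0.02 m/s and contact force between can_b and gear below 0.05 N and contact force between can_b and can_a below 0.05 N and contact force between can_a and the arm below 0.05 N and height (world z) of can_a below 0.005 m and angle between can_a's own z axis and vertical below 0.05 rad and contact force between can_a and the fingers below 0.05 N and contact force between can_a and table between 0.3 and 1.9 N)) and distance of gear from where it was at the start of the episode below 0.02 m); the arm keeps its last pose, push and grip.
It fails at once if a can is tipped over (leans more than 0.5 rad) (angle between any of can_a, can_b's own z axis and vertical above 0.5 rad).
It fails at once if the gear is moved more than 20 mm (distance of gear from where it was at the start of the episode above 0.02 m).
It fails at once if the pail, the tape roll or the brush is moved more than 20 mm (distance of any of pail, tape, brush from where it was at the start of the episode above 0.02 m).
It also fails if it takes over 64 s, if anything falls off the work surface, if the arm or the gripper's body presses on something with over 40 N, if the wrist force passes 120 N, or if a joint passes its speed limit or range.

## Working session

There is one attempt and no reset: what is moved stays moved. The work goes in short steps, Python scripts to look and compute and a shell command to move; the robot and the scene stay as the last step left them, time stands still between calls to the robot, and variables do not carry over. Pictures are saved under pics/ and viewed, at most 10 in all, crops included, and the job is handed in when it is done.

```bash
mkdir -p pics; python3 - <<'E'
from workcell import bot
import cv2
o=bot.get_obs();print({k:o[k] for k in('time','ee_pos','tcp_rot','opening','wrist_force')})
for n in('scene','top'):
    cv2.imwrite(f'pics/{n}0.png',bot.camera(n));i=bot.camera_info(n);print(n,i['mtx'],i['k1'],i['extrinsics'])
E
```

```text
{'time': 0.0, 'ee_pos': array([0.16758938, 0.52359612, 0.23533542]), 'tcp_rot': array([-1.79919150e+02, -1.10131700e-03,  1.62249892e+02]), 'opening': 0.08522164784804037, 'wrist_force': array([-0.95876428, -0.12011416,  0.35929492])}
scene [[463.3579098    0.         316.28559741]
 [  0.         463.3579098  206.63786338]
 [  0.           0.           1.        ]] -0.010009563161007847 [[-0.73517174  0.56592054 -0.37317081  1.00101434]
 [ 0.6778466   0.60818057 -0.4130864   0.59722817]
 [-0.00681884 -0.55664201 -0.83072449  1.03996072]
 [ 0.          0.          0.          1.        ]]
top [[437.28318343   0.         325.40534543]
 [  0.         437.28318343 195.19384885]
 [  0.           0.           1.        ]] -0.08101250282486122 [[-0.0500025  -0.97730429  0.20585452  0.33170483]
 [-0.99873749  0.04992193 -0.00558868  0.10730469]
 [-0.00481481 -0.20587407 -0.97856665  1.15195845]
 [ 0.          0.          0.          1.        ]]
```

View pics/scene0.png

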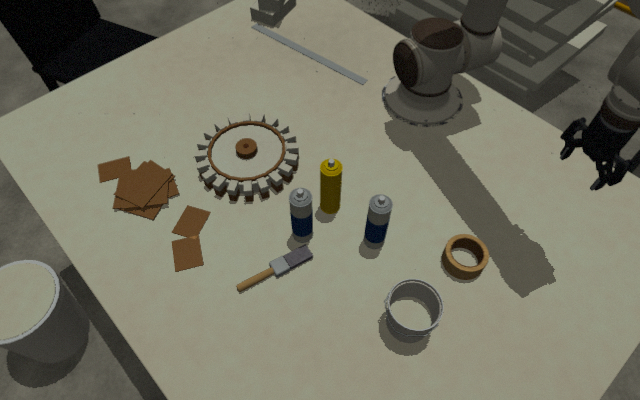

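View pics/top0.png

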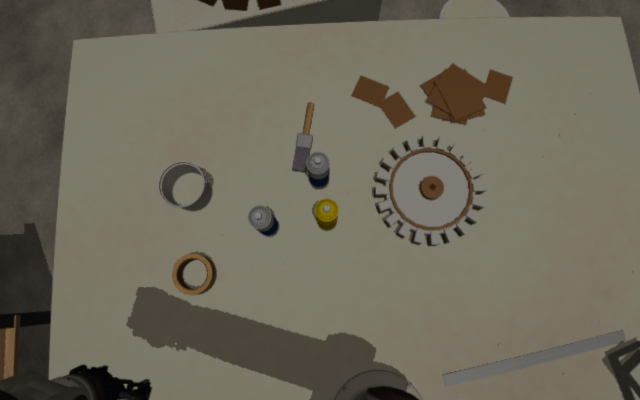

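The scene view shows the white/blue cans with nozzles near (300,192) and (380,200), and the yellow one at (331,163). The hub is at (246,148). In the top view the nozzles are near (318,158) and (259,213), and the hub is at (432,187). I'll zoom in to get exact pixels.

```bash
cat > h.py <<'E'
from workcell import bot
import cv2, numpy as np
def ray(n,p):
    i=bot.camera_info(n);K=i['mtx'];E=i['extrinsics'];d=(np.array(p,float)-K[:2,2])/[K[0,0],K[1,1]]
    u=d.copy()
    for _ in range(20): u=d/(1+i['k1']*(u@u))
    return E[:3,3],E[:3,:3]@np.array([u[0],u[1],1])
def plane(n,p,z):
    o,d=ray(n,p);return o+d*(z-o[2])/d[2]
def tri(p,q):
    a,d=ray('scene',p);b,e=ray('top',q)
    s=np.linalg.lstsq(np.c_[d,-e],b-a,rcond=None)[0];P,Q=a+s[0]*d,b+s[1]*e
    return (P+Q)/2,np.linalg.norm(P-Q)
E
python3 - <<'E'
from h import *
s=cv2.imread('pics/scene0.png');t=cv2.imread('pics/top0.png')
def crop(im,x,y): return cv2.resize(im[y-24:y+40,x-32:x+32],(384,384)[::1],interpolation=cv2.INTER_CUBIC)[:290]
cv2.imwrite('pics/crop.png',np.vstack([np.hstack([crop(s,300,196),crop(s,380,204)]),np.hstack([crop(t,318,164),crop(t,260,218)])]))
hub=[]
for im,(x,y),n in((s,(246,148),'scene'),(t,(432,187),'top')):
    c=im[y-18:y+18,x-18:x+18];h=cv2.cvtColor(c,cv2.COLOR_BGR2HSV)
    m=((h[...,1]>90)&(h[...,0]<25)).astype(np.uint8)
    k,l,st,ce=cv2.connectedComponentsWithStats(m);j=1+np.argmax(st[1:,4]);p=ce[j]+[x-18,y-18]
    print(n,'hub',p,st[j],plane(n,p,.064))
for nm,im,z in(('pail',(186,183),.11),('tape',(193,273),.048),('brushend',(302,170),.02),('brushend2',(310,104),.02),('yellow',(326,206),.185)):
    print(nm,plane('top',im,z).round(3))
E
```

```text
scene hub [246.02849003 148.07977208] [  8   8  21  21 351] [ 0.57274209 -0.16470241  0.064     ]
top hub [431.36363636 187.29425837] [  6   7  24  23 418] [ 0.56737719 -0.17100917  0.064     ]
pail [0.599 0.444 0.11 ]
tape [0.381 0.444 0.048]
brushend [0.642 0.16  0.02 ]
brushend2 [0.831 0.131 0.02 ]
yellow [0.51  0.102 0.185]
```

View pics/crop.png

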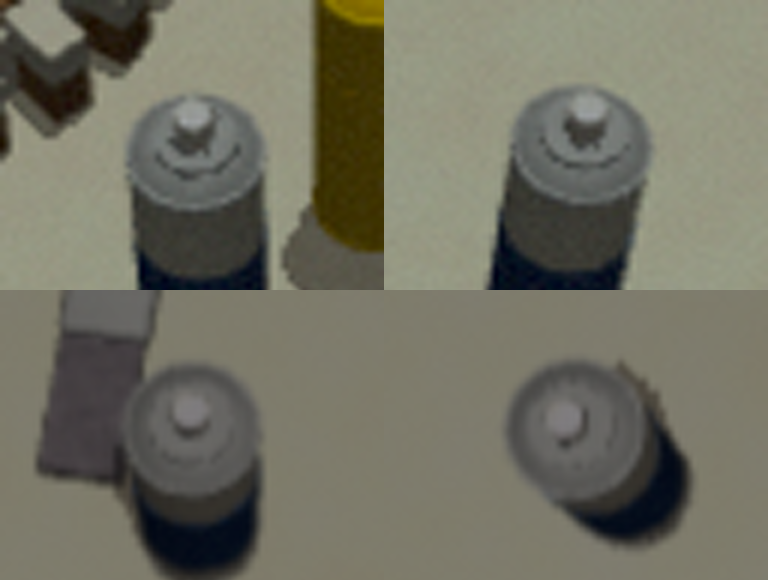

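The nozzle tops are at about (299.8,190.4) and (381.3,198.3) in the scene view, and (317.4,159.6) and (257.6,214.9) in the top view. The brush ferrule nearly touches the base of the first can in the top view. The yellow can is close behind it.

```bash
python3 - <<'E'
from h import *
from scipy.spatial.transform import Rotation as R
o=bot.get_obs();T=R.from_euler('xyz',o['tcp_rot'],degrees=True)
for n,a,b in(('c1',(299.8,190.4),(317.4,159.6)),('c2',(381.3,198.3),(257.6,214.9)),('yel',(330.8,162.5),(326.5,206)),('hub',(246,146.8),(431.5,187))):
    P,e=tri(a,b);print(n,P.round(4),'gap',e.round(4),plane('scene',a,.19).round(3),plane('top',b,.19).round(3),'tool',T.inv().apply(P-o['ee_pos']).round(3))
print(T.as_matrix().round(3))
# wrist camera pose in tool
W=bot.camera_info('wrist')['extrinsics'];print(T.inv().apply(W[:3,3]-o['ee_pos']),(T.inv().as_matrix()@W[:3,:3]).round(2))
E
```

```text
c1 [0.6174 0.1165 0.191 ] gap 0.0015 [0.617 0.117 0.19 ] [0.618 0.116 0.19 ] tool [-0.552 -0.251  0.045]
c2 [0.4969 0.2559 0.1882] gap 0.0009 [0.498 0.257 0.19 ] [0.497 0.255 0.19 ] tool [-0.395 -0.154  0.047]
yel [0.5086 0.1022 0.187 ] gap 0.0042 [0.509 0.106 0.19 ] [0.509 0.101 0.19 ] tool [-0.453 -0.297  0.049]
hub [ 0.5686 -0.1719  0.0603] gap 0.0011 [ 0.626 -0.07   0.19 ] [ 0.541 -0.139  0.19 ] tool [-0.594 -0.54   0.176]
[[-0.952  0.305 -0.   ]
 [ 0.305  0.952 -0.001]
 [ 0.    -0.001 -1.   ]]
[ 0.0715439   0.0013911  -0.13745027] [[ 0.   -0.96 -0.28]
 [ 1.    0.   -0.  ]
 [ 0.   -0.28  0.96]]
```

The triangulated nozzle tops come out at 0.191 and 0.188 m (expected 0.190), and the hub at 0.060 m (expected 0.064), so the measurements hold. I'll turn the tool to yaw 90 and move over c2.

```bash
cat > to.py <<'E'
import sys
from h import *
from scipy.spatial.transform import Rotation as R
o=bot.get_obs();T=R.from_euler('xyz',o['tcp_rot'],degrees=True)
t=np.array([float(v) for v in sys.argv[1:4]])
print('tool shift',T.inv().apply(t-o['ee_pos']).round(4),'rot',o['tcp_rot'].round(1),'q',o['q'].round(0))
E
echo '{"deltas": [[-0.01, 0, -0.02, 7, 0.085], [-0.03, -0.01, -0.03, 14, 0.085], [-0.06, -0.02, -0.03, 21, 0.085], [-0.09, -0.035, -0.03, 28, 0.085], [-0.12, -0.045, -0.03, 35, 0.085]]}' > m.json && python3 -m pendant m.json
python3 to.py 0.497 0.256 0.265
```

```text
time: 0.52
ee_pos: [0.2688, 0.4432, 0.266]
tcp_rot: [-180.0, 0.0, 127.0]
wrist_force: [-0.3, -0.3, -0.3]
opening: 0.0853
grasp_force: 0.0
tool shift [-0.2868  0.0699  0.0011] rot [-180.    0.  127.] q [ 59.   1.  10.  98.  -0. 112.]
```

```bash

echo '{"deltas": [[-0.03, 0.01, 0, 7, 0.085], [-0.06, 0.02, 0, 14, 0.085], [-0.1, 0.03, 0, 21, 0.085], [-0.14, 0.04, 0, 28, 0.085], [-0.18, 0.05, 0, 35, 0.085]]}' > m.json && python3 -m pendant m.json
echo '{"deltas": [[0, 0, 0, 2, 0.085], [0, 0, 0, 2, 0.085]]}' > m.json && python3 -m pendant m.json
python3 to.py 0.497 0.256 0.265
```

```text
time: 0.93
ee_pos: [0.4181, 0.3299, 0.2658]
tcp_rot: [-180.0, 0.0, 91.9]
wrist_force: [0.9, 1.1, -1.2]
opening: 0.0851
grasp_force: 0.0
time: 1.1
ee_pos: [0.4184, 0.3297, 0.2655]
tcp_rot: [-179.9, 0.0, 89.9]
wrist_force: [0.5, 0.6, -0.3]
opening: 0.085
grasp_force: 0.0
tool shift [-0.0736  0.0787  0.0004] rot [-179.9    0.    89.9] q [ 38.   3.  12.  98.   0. 128.]
```

Move over c2, then use the wrist camera to check the alignment before descending.

```bash

echo '{"deltas": [[-0.025, 0.026, 0, 0, 0.085], [-0.05, 0.052, 0, 0, 0.085], [-0.0736, 0.0787, 0, 0, 0.085], [-0.0736, 0.0787, 0, 0, 0.085]]}' > m.json && python3 -m pendant m.json
python3 - <<'E'
from h import *
im=bot.camera('wrist');cv2.imwrite('pics/w1.png',im)
i=bot.camera_info('wrist');E=i['extrinsics']
for p in((.497,.256,.19),(.497,.256,.165)):
    u=E[:3,:3].T@(np.array(p)-E[:3,3]);u=u[:2]/u[2];u*=1+i['k1']*(u@u);print(p,i['mtx'][:2,:2]@u+i['mtx'][:2,2])
E
```

```text
time: 1.43
ee_pos: [0.4985, 0.2557, 0.2652]
tcp_rot: [-180.0, 0.1, 90.2]
wrist_force: [0.3, 0.3, -0.1]
opening: 0.0851
grasp_force: 0.0
(0.497, 0.256, 0.19) [316.69090623 216.75395597]
(0.497, 0.256, 0.165) [316.78980626 207.49571691]
```

View pics/w1.png

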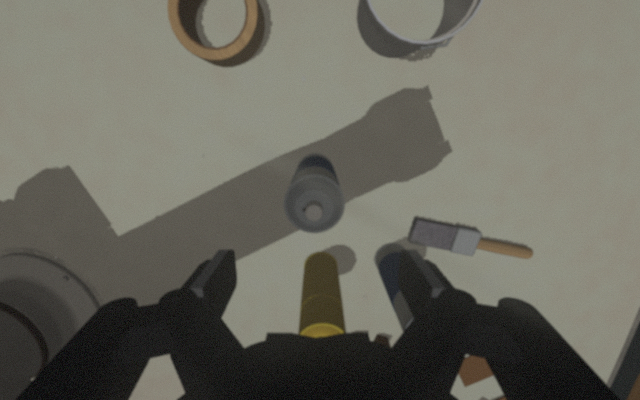

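The wrist view shows c2's nozzle at (314,212), against a predicted (317,217). That is a 2 mm offset, so I'll use (0.496, 0.2575) and descend.

```bash

echo '{"deltas": [[0.001, -0.002, 0.03, 0, 0.085], [0.0015, -0.002, 0.06, 0, 0.085], [0.0015, -0.002, 0.09, 0, 0.085], [0.0015, -0.002, 0.11, 0, 0.085], [0.0015, -0.002, 0.11, 0, 0.085]]}' > m.json && python3 -m pendant m.json 30
python3 to.py 0.496 0.2575 0.155
```

```text
time: 1.9
ee_pos: [0.4911, 0.2601, 0.1515]
tcp_rot: [-179.6, 0.2, 90.4]
wrist_force: [-0.8, -0.6, 0.2]
opening: 0.0847
grasp_force: 0.0
tool shift [-0.0026  0.0049 -0.0035] rot [-179.6    0.2   90.4] q [ 28.   5.   1.  86.   0. 117.]
```

```bash

echo '{"deltas": [[0, 0, 0, 0, 0.085], [0, 0, 0, 0, 0.085], [0, 0, 0, 0, 0.085]]}' > m.json && python3 -m pendant m.json
python3 to.py 0.496 0.2575 0.155
```

```text
time: 2.15
ee_pos: [0.4944, 0.2604, 0.1582]
tcp_rot: [179.9, -0.1, 90.3]
wrist_force: [-0.2, -0.5, -0.3]
opening: 0.0848
grasp_force: 0.0
tool shift [-0.003   0.0016  0.0032] rot [ 1.799e+02 -1.000e-01  9.030e+01] q [ 28.   5.   2.  86.   0. 117.]
```

```bash

echo '{"deltas": [[-0.001, 0.0015, 0.003, 0, 0.07], [-0.002, 0.0015, 0.003, 0, 0.06], [-0.002, 0.0015, 0.003, 0, 0.045], [-0.002, 0.0015, 0.003, 0, 0.045], [-0.002, 0.0015, 0.003, 0, 0.045]]}' > m.json && python3 -m pendant m.json 30
echo '{"deltas": [[0, 0, 0, 0, 0.045], [0, 0, 0, 0, 0.045], [0, 0, 0, 0, 0.045], [0, 0, 0, 0, 0.045]]}' > m.json && python3 -m pendant m.json
python3 - <<'E'
from h import *
o=bot.get_obs();print(o['wrist_force'],o['joint_efforts'],o['torque'])
E
```

```text
time: 2.57
ee_pos: [0.4959, 0.2576, 0.1538]
tcp_rot: [179.9, -0.0, 90.2]
wrist_force: [-0.7, -0.1, 4.6]
opening: 0.052
grasp_force: 31.8
time: 2.9
ee_pos: [0.4958, 0.2577, 0.1538]
tcp_rot: [179.9, -0.0, 90.2]
wrist_force: [0.8, -0.1, 5.8]
opening: 0.0521
grasp_force: 31.9
[ 0.81641318 -0.05111125  5.75088546] [ 3.27078486e-01 -4.97730446e+01  4.41785324e+01 -4.36342671e-02
  1.42702069e-01 -1.50857559e-03] [-0.13877324 -0.02314456 -0.00890645]
```

```bash

echo '{"deltas": [[0, 0, -0.01, 0, 0.045], [0, 0, -0.025, 0, 0.045], [0, 0, -0.04, 0, 0.045], [0, 0, -0.055, 0, 0.045], [0, 0, -0.055, 0, 0.045]]}' > m.json && python3 -m pendant m.json
for k in 1 2; do echo '{"deltas": [[0, 0, 0, 0, 0.045], [0, 0, 0, 0, 0.045], [0, 0, 0, 0, 0.045], [0, 0, 0, 0, 0.045]]}' > m.json && python3 -m pendant m.json; done
```

```text
time: 3.32
ee_pos: [0.4962, 0.2579, 0.2112]
tcp_rot: [179.8, -0.1, 90.2]
wrist_force: [-0.0, -0.1, -1.0]
opening: 0.0519
grasp_force: 31.8
time: 3.65
ee_pos: [0.4952, 0.2574, 0.207]
tcp_rot: [-179.9, 0.0, 90.2]
wrist_force: [0.2, 0.9, -1.3]
opening: 0.0521
grasp_force: 31.8
time: 3.98
ee_pos: [0.4955, 0.2576, 0.208]
tcp_rot: [-180.0, 0.0, 90.2]
wrist_force: [-1.0, -0.2, -1.1]
opening: 0.0519
grasp_force: 31.8
```

c2 reads about 1.1 N (roughly 100 g), so it is the lighter can. I'll put it back gently and release.

```bash

echo '{"deltas": [[0, 0, 0.015, 0, 0.045], [0, 0, 0.03, 0, 0.045], [0, 0, 0.043, 0, 0.045], [0, 0, 0.05, 0, 0.045], [0, 0, 0.053, 0, 0.045]]}' > m.json && python3 -m pendant m.json
echo '{"deltas": [[0, 0, 0, 0, 0.045], [0, 0, 0, 0, 0.045], [0, 0, 0, 0, 0.045]]}' > m.json && python3 -m pendant m.json
```

```text
time: 4.4
ee_pos: [0.4951, 0.2574, 0.1539]
tcp_rot: [-179.9, 0.0, 90.2]
wrist_force: [-0.5, 1.1, 0.1]
opening: 0.0517
grasp_force: 31.8
time: 4.65
ee_pos: [0.4958, 0.2578, 0.156]
tcp_rot: [179.9, -0.0, 90.3]
wrist_force: [0.0, -0.5, -1.3]
opening: 0.0519
grasp_force: 31.9
```

Still about 1–2 mm above the bench, so a little lower and then open.

```bash

echo '{"deltas": [[0, 0, 0.001, 0, 0.045], [0, 0, 0.0018, 0, 0.045], [0, 0, 0.0018, 0, 0.045], [0, 0, 0.0018, 0, 0.045]]}' > m.json && python3 -m pendant m.json
echo '{"deltas": [[0, 0, 0, 0, 0.06], [0, 0, 0, 0, 0.07], [0, 0, 0, 0, 0.085], [0, 0, 0, 0, 0.085], [0, 0, 0, 0, 0.085]]}' > m.json && python3 -m pendant m.json
echo '{"deltas": [[0, 0, 0, 0, 0.085], [0, 0, 0, 0, 0.085], [0, 0, 0, 0, 0.085], [0, 0, 0, 0, 0.085]]}' > m.json && python3 -m pendant m.json
```

```text
time: 4.98
ee_pos: [0.4958, 0.2577, 0.1539]
tcp_rot: [179.9, -0.0, 90.2]
wrist_force: [0.7, 0.7, 2.8]
opening: 0.052
grasp_force: 32.2
time: 5.4
ee_pos: [0.4955, 0.2576, 0.1532]
tcp_rot: [-180.0, 0.0, 90.2]
wrist_force: [-0.5, -0.9, 1.2]
opening: 0.0848
grasp_force: 0.0
time: 5.73
ee_pos: [0.4955, 0.2576, 0.1533]
tcp_rot: [-180.0, 0.0, 90.3]
wrist_force: [-0.5, 0.1, -0.1]
opening: 0.0848
grasp_force: 0.0
```

```bash

echo '{"deltas": [[0, 0, -0.02, 0, 0.085], [0, 0, -0.05, 0, 0.085], [0, 0, -0.085, 0, 0.085], [0, 0, -0.115, 0, 0.085], [0, 0, -0.115, 0, 0.085]]}' > m.json && python3 -m pendant m.json
echo '{"deltas": [[-0.03, 0.025, 0, 0, 0.085], [-0.065, 0.055, 0, 0, 0.085], [-0.1, 0.085, 0, 0, 0.085], [-0.13, 0.11, 0, 0, 0.085], [-0.141, 0.1215, 0, 0, 0.085]]}' > m.json && python3 -m pendant m.json
echo '{"deltas": [[0, 0, 0, 0, 0.085], [0, 0, 0, 0, 0.085], [0, 0, 0, 0, 0.085]]}' > m.json && python3 -m pendant m.json
python3 to.py 0.617 0.1165 0.155
python3 - <<'E'
from h import *
i=bot.camera_info('wrist');E=i['extrinsics']
im=bot.camera('wrist');cv2.imwrite('pics/w2.png',im)
for p in((.617,.1165,.19),(.496,.2575,.19)):
    u=E[:3,:3].T@(np.array(p)-E[:3,3]);u=u[:2]/u[2];u*=1+i['k1']*(u@u);print(p,i['mtx'][:2,:2]@u+i['mtx'][:2,2])
E
```

```text
time: 6.15
ee_pos: [0.4965, 0.2581, 0.2748]
tcp_rot: [179.6, -0.2, 90.3]
wrist_force: [0.2, 0.9, 0.8]
opening: 0.085
grasp_force: 0.0
time: 6.57
ee_pos: [0.6195, 0.1137, 0.2677]
tcp_rot: [-180.0, 0.0, 90.1]
wrist_force: [0.3, 0.7, 0.2]
opening: 0.0853
grasp_force: 0.0
time: 6.82
ee_pos: [0.6174, 0.1174, 0.2682]
tcp_rot: [-180.0, -0.0, 90.2]
wrist_force: [-0.7, 0.2, -0.8]
opening: 0.0852
grasp_force: 0.0
tool shift [-0.001  -0.0003  0.1132] rot [-180.    -0.    90.2] q [ 11.  17.  28. 101.   0. 101.]
(0.617, 0.1165, 0.19) [316.13992352 215.41760437]
(0.496, 0.2575, 0.19) [143.96917856  23.40214813]
```

View pics/w2.png

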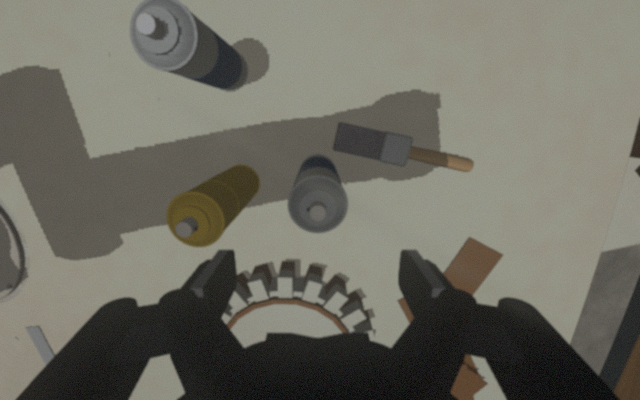

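c1's nozzle is at (317,212), against a predicted (316,215), so it is aligned. c2 stands upright at top left and the yellow can is to the left. I'll descend with the opening narrowed to 75 mm and grip.

```bash

echo '{"deltas": [[0, 0, 0.03, 0, 0.075], [0, 0, 0.06, 0, 0.075], [0, 0, 0.09, 0, 0.075], [0, 0, 0.108, 0, 0.075], [0, 0, 0.112, 0, 0.075]]}' > m.json && python3 -m pendant m.json 30
echo '{"deltas": [[0, 0, 0, 0, 0.075], [0, 0, 0, 0, 0.075], [0, 0, 0, 0, 0.075], [0, 0, 0, 0, 0.075]]}' > m.json && python3 -m pendant m.json
echo '{"deltas": [[0, 0, 0, 0, 0.065], [0, 0, 0, 0, 0.058], [0, 0, 0, 0, 0.045], [0, 0, 0, 0, 0.045], [0, 0, 0, 0, 0.045]]}' > m.json && python3 -m pendant m.json
echo '{"deltas": [[0, 0, 0, 0, 0.045], [0, 0, 0, 0, 0.045], [0, 0, 0, 0, 0.045], [0, 0, 0, 0, 0.045]]}' > m.json && python3 -m pendant m.json
```

```text
time: 7.28
ee_pos: [0.6154, 0.1181, 0.1528]
tcp_rot: [-179.7, 0.0, 90.4]
wrist_force: [-1.4, -0.5, 0.1]
opening: 0.075
grasp_force: 0.0
time: 7.62
ee_pos: [0.6183, 0.1175, 0.1582]
tcp_rot: [179.8, -0.0, 90.3]
wrist_force: [0.0, -0.1, -0.1]
opening: 0.0751
grasp_force: 0.0
time: 8.03
ee_pos: [0.6179, 0.1172, 0.1572]
tcp_rot: [179.9, -0.0, 90.2]
wrist_force: [-1.5, -0.0, 4.8]
opening: 0.052
grasp_force: 31.5
time: 8.37
ee_pos: [0.6178, 0.1171, 0.1572]
tcp_rot: [179.9, -0.0, 90.2]
wrist_force: [-0.6, -0.6, 5.6]
opening: 0.0517
grasp_force: 31.5
```

```bash

echo '{"deltas": [[0, 0, -0.015, 0, 0.045], [0, 0, -0.045, 0, 0.045], [0, 0, -0.08, 0, 0.045], [0, 0, -0.115, 0, 0.045], [0, 0, -0.13, 0, 0.045]]}' > m.json && python3 -m pendant m.json
for k in 1 2; do echo '{"deltas": [[0, 0, 0, 0, 0.045], [0, 0, 0, 0, 0.045], [0, 0, 0, 0, 0.045], [0, 0, 0, 0, 0.045]]}' > m.json && python3 -m pendant m.json; done; python3 to.py 0.568 -0.171 0.287
```

```text
time: 8.78
ee_pos: [0.6178, 0.1171, 0.2906]
tcp_rot: [179.8, -0.0, 90.2]
wrist_force: [1.1, 0.0, -1.9]
opening: 0.0517
grasp_force: 33.0
time: 9.12
ee_pos: [0.6172, 0.117, 0.2838]
tcp_rot: [-179.8, 0.0, 90.2]
wrist_force: [-0.1, 0.0, -3.5]
opening: 0.0514
grasp_force: 32.9
time: 9.45
ee_pos: [0.6175, 0.1171, 0.286]
tcp_rot: [-180.0, 0.0, 90.2]
wrist_force: [0.4, 0.7, -2.8]
opening: 0.0516
grasp_force: 32.9
tool shift [-0.2879 -0.0508 -0.001 ] rot [-180.     0.    90.2] q [ 11.  18.  31. 103.  -0. 100.]
```

c1 reads about 3.1 N, so it is the heavier can. I'll carry it to the hub.

```bash

echo '{"deltas": [[-0.015, -0.001, 0, 0, 0.045], [-0.04, -0.004, 0, 0, 0.045], [-0.07, -0.008, 0, 0, 0.045], [-0.1, -0.014, 0, 0, 0.045], [-0.13, -0.02, 0, 0, 0.045]]}' > m.json && python3 -m pendant m.json
echo '{"deltas": [[-0.03, -0.006, 0, 0, 0.045], [-0.06, -0.012, 0, 0, 0.045], [-0.09, -0.019, 0, 0, 0.045], [-0.12, -0.025, 0, 0, 0.045], [-0.14, -0.028, 0, 0, 0.045]]}' > m.json && python3 -m pendant m.json
echo '{"deltas": [[-0.01, -0.002, 0, 0, 0.045], [-0.018, -0.003, 0, 0, 0.045], [-0.018, -0.003, 0, 0, 0.045], [-0.018, -0.003, 0, 0, 0.045], [-0.018, -0.003, 0, 0, 0.045]]}' > m.json && python3 -m pendant m.json
for k in 1 2; do echo '{"deltas": [[0, 0, 0, 0, 0.045], [0, 0, 0, 0, 0.045], [0, 0, 0, 0, 0.045], [0, 0, 0, 0, 0.045]]}' > m.json && python3 -m pendant m.json; done; python3 to.py 0.568 -0.171 0.287
python3 - <<'E'
from h import *
s=bot.camera('scene');t=bot.camera('top')
cv2.imwrite('pics/end.png',np.hstack([cv2.resize(s[80:280,150:450],(400,267)),cv2.resize(t[100:300,220:520],(400,267))]))
E
```

```text
time: 9.87
ee_pos: [0.5977, -0.0147, 0.2863]
tcp_rot: [180.0, 0.0, 90.3]
wrist_force: [0.8, -0.2, -3.7]
opening: 0.0515
grasp_force: 33.0
time: 10.28
ee_pos: [0.5696, -0.1562, 0.2866]
tcp_rot: [180.0, 0.1, 90.2]
wrist_force: [0.4, -1.0, -2.8]
opening: 0.0518
grasp_force: 33.0
time: 10.7
ee_pos: [0.5681, -0.1701, 0.2863]
tcp_rot: [180.0, -0.0, 90.3]
wrist_force: [-0.1, 1.3, -3.2]
opening: 0.0513
grasp_force: 33.0
time: 11.03
ee_pos: [0.568, -0.1706, 0.2863]
tcp_rot: [180.0, 0.0, 90.3]
wrist_force: [-0.2, -1.0, -3.7]
opening: 0.0517
grasp_force: 33.0
time: 11.37
ee_pos: [0.5679, -0.1711, 0.2863]
tcp_rot: [180.0, -0.0, 90.2]
wrist_force: [-1.0, 0.9, -2.2]
opening: 0.0518
grasp_force: 33.0
tool shift [ 0.0001  0.0001 -0.0007] rot [180.   -0.   90.2] q [-17.  13.  24. 102.   0.  73.]
```

View pics/end.png

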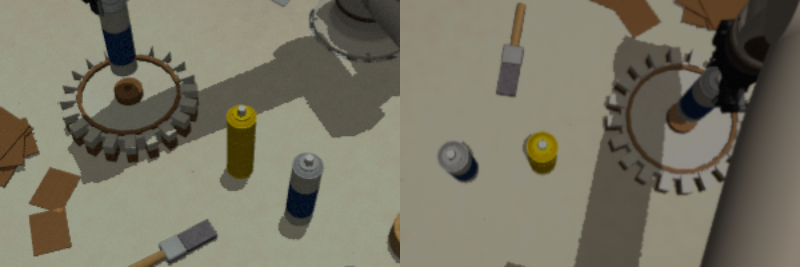

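The left half shows the held can upright just above the hub at (128,90). The right half shows c2 standing at (457,158), with the gear and brush where they were. I'm handing it in.

```bash
python3 -c "
from workcell import bot
print(bot.job_done())"
```

```text
the job is handed in; nothing more can be done
None
```

The job is handed in: the heavier can (about 3.1 N) is held still and upright about 65 mm above the gear's hub, and the lighter one (about 1.1 N) stands back upright on the bench; the hand-in gave no verdict.

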